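Read the code label on a stock carton

TASK

Take the hand-held code reader from its blue mat and hold it level and steady for about two seconds in front of the carton that bears the white label with black bars, its window pointing squarely at the middle of that label from about 10 cm away. Then lay the reader back in the middle of its mat; do not drop it.

Things in the scene. Friction and masses are not known exactly. Their poses are not given: they have to be found in the camera images.
- reader: hand-held code reader, a level grey bar 150 mm long, 44 mm high, with a black head at its front. Origin: its centre, 22 mm above its underside. x runs along it to the orange-rimmed window in its front face, 75 mm ahead of the origin; z is up. The grey grip is 32 mm wide (y), flat-sided, from 75 mm behind to 39 mm ahead of the origin; the head is 42 mm wide. about 0.2 kg, balanced near the origin
- reader_spot (a point): the point the reader aims at: fixed to the reader, on its x axis, 100 mm ahead of the window (175 mm ahead of the reader's origin); axes as the reader's
- label (a point): centre of the white label with black bars, 66 x 48 mm, 70 mm above the bench on the front of a fixed brown carton (80 deep, 90 wide, 120 mm high). x is level and points squarely into the carton, z is up: a reader that aims squarely at it has the same axes and is on its -x side. The like carton beside it, with a yellow label and green dot, is the wrong one
- mat: blue foam mat fixed on the bench, 190 x 100 mm, 12 mm thick; the origin is the centre of its underside, x along its length; the bench top is z = 0

How it is judged (in metres and radians):
On the way:
1. the reader is held still for 1 s before the barred label: window 70 to 130 mm from it, aim within 20 mm of its middle sideways and in height, direction within 15 degrees of square (x of reader_spot in the frame of label between -0.03 and 0.03 m and y of reader_spot in the frame of label between -0.02 and 0.02 m and z of reader_spot in the frame of label between -0.02 and 0.02 m and x of reader in the frame of label below -0.1 m and angle between the x axis of reader and the x axis of label, either way round below 0.262 rad and linear speed of reader below 0.03 m/s and angular speed of reader below 0.2 rad/s), for 1 s.
At the end, for the whole second after the job is handed in: the reader lies at rest on the mat, right way up (within 7 degrees), its centre within 40 mm of the mat's centre (horizontal distance between reader and mat below 0.04 m and z of reader in the frame of mat below 0.039 m and angle between reader's own z axis and vertical below 0.12 rad and contact force between reader and mat above 0.3 N and linear speed of reader below 0.02 m/s); the robot touches nothing.
It fails at once if the reader is let go in the air, more than 30 mm above its resting height on the mat (z of reader in the frame of mat above 0.064 m and contact force between the fingers and reader below 0.05 N).
It also fails if it takes over 45 s, if anything falls off the work surface, if the arm or the gripper's body presses on something with over 40 N, if the wrist force passes 120 N, or if a joint passes its speed limit or range.

ROBOT

A 6-joint arm with a two-finger parallel gripper is mounted at the origin on a cart in front of the work surface, level with it; the furniture and walls round the work are solid. World frame = base frame: x ahead of the robot, y to its left, z up, the work surface at z = 0. Lengths are in mm, angles in rad, forces in N, time in s.
With the tool pointing down it reaches from about 300 to 775 mm from the base axis. Payload 14.6 kg.
Tool frame: the origin (TCP) lies between the finger pads; the fingertips stand 8 mm ahead of it and the grasp point (between the pads) lies 11 mm behind it; x points along the fingers, y is the direction in which the jaws open and shut, and the axes are right-handed (so a half turn about x gives the same grasp; the last joint's range is limited). The gripper opens to 94 mm and grips with 3 to 60 N. Pads are 16 mm wide; open, the fingers measure 119 mm over their backs; the gripper's body (75 mm by 177 mm) begins 78 mm behind the grasp point.
Start: joints at [-1.184, 0.3, 1.521, -0, 1.321, -0.067], TCP at [241.103, -494.326, 213.446] pointing down, gripper open.
Joint ranges: [-3.03, 3.03], [-0.79, 2.21], [0.23, 2.52], [-1.04, 4.18], [0, 3.07], [-2.55, 2.55]. Speed limits (rad/s): [2.22, 2.22, 2.57, 3.14, 3.14, 3.14].

INTERFACE

Orientations are given as [roll, pitch, yaw] about the fixed x, y, z axes, in that order (R = Rz(yaw) Ry(pitch) Rx(roll)).
In Python, from cell import telemetry, camera, calibration, order gives the robot as it stands.
- The arm moves only by the shell command python3 -m handwheel 'ROWS' [FORCE]. ROWS is JSON, a list of rows, each a list of 7 numbers: the turn, a rotation vector about the tool's x, y, z as a fraction of full scale, then the shift along the tool's x, y, z as a fraction of full scale, then the opening, from 0 (shut) to 1 (fully open). A call has 1 to 12 rows; each row is the pose to reach, as a shift and turn from the pose measured when the call began, along the tool's axes at that moment, turning the shorter way round; what a row does not reach only later rows make up. Full scale, the value 1, is 300 mm for a shift and pi rad for a turn. A row lasts 1/8 s, in which the tool goes at most 62.5 mm and 10.7 degrees, less where a joint would pass 70% of its speed; a pose out of reach is approached as far as the arm can. A call with a number of a shift or a turn outside -1 to 1 is refused whole. A call with a gripper value outside its range is refused whole. The fingers move at their own pace and stop on an object; FORCE is the grip in N (left out, the last holds). Time passes only in rows, so rows that repeat a pose let the fingers close. It gives the time, the measured TCP pose, the force and the opening at its end, in the units of the state.
- telemetry.read_state(): the state, without advancing time (a new reading comes with each control period).
- camera(name): name is "side" or "top"; returns the picture (480x640x3 uint8, red, green, blue); there is no depth.
- calibration(name): a dict with "fov_y" (degrees; the focal length in pixels is half the picture's height over the tangent of half this angle, whatever the lens; pixels are square), "cx", "cy" (the principal point, pixels), "k1" (the pictures are not rectified: a ray, as slopes to the right and down, at radius r is drawn at 1 + k1 r^2 times it, then the intrinsics apply), "position" and "attitude" of the camera in the world. Camera axes: x right, y down, z forward; pixel columns grow to the right and rows downward; lengths in mm; the calibration is good to about 2 mm. A picture is of the moment at which its call begins. calibration takes no time and is no camera call.
- order.sign_off(): hands the job in, once; it reports no verdict.
The state is a dict: "clock": time; "joints": joint angles; "qd": joint speeds; "effort": joint torques, N m; "eef_pos": TCP position; "eef_rot": TCP orientation; "wrist_force": force on the tool from outside, world axes, zero at the start; "moment": the same for the moment, N m; "finger_gap": finger opening in mm.
Only numpy, scipy, OpenCV 4.12 (cv2) and the standard library are available. Lean on these libraries where they do the work, as an engineer would, in place of code of your own. Each camera call takes 0.05 s, during which the arm holds its last target.

## Working session

There is one attempt and no reset: what is moved stays moved. The work goes in short steps, Python scripts to look and compute and a shell command to move; the robot and the scene stay as the last step left them, time stands still between calls to the robot, and variables do not carry over. Pictures are saved under pics/ and viewed, and the job is handed in when it is done.

```bash
ls; mkdir -p pics; python3 - <<'E'
from cell import telemetry,camera,calibration
import cv2
for n in("side","top"):
    print(n,calibration(n)); cv2.imwrite(f"pics/{n}0.png",camera(n)[:,:,::-1])
print(telemetry.read_state())
E
```

```text
pics
side {'fov_y': 55.06201177254422, 'cx': 321.3459383714561, 'cy': 229.803591342202, 'k1': -0.05485341880111735, 'position': array([ 475.58167005, -653.07328395,  779.66811776]), 'attitude': array([-2.58703758, -0.01131669, -0.24713341])}
top {'fov_y': 44.89344260484101, 'cx': 319.85505580848024, 'cy': 235.93180334008474, 'k1': -0.1680162743137814, 'position': array([ 467.47237261, -242.85410149, 1002.54970043]), 'attitude': array([-3.00882679,  0.0281208 , -1.5450731 ])}
{'clock': 0.1, 'joints': array([-1.18360075e+00,  3.00388378e-01,  1.52153036e+00,  1.94307570e-05,
        1.32070010e+00, -6.66046801e-02]), 'qd': array([ 0.00031904, -0.00105222, -0.00203547,  0.0001493 ,  0.00043677,
        0.00049134]), 'effort': array([ 1.22976227e-03, -5.32642579e+01, -3.53285122e+01,  7.09401886e-02,
        2.34904687e-02, -4.61451873e-05]), 'eef_pos': array([ 241.02308114, -494.1181273 ,  212.9531585 ]), 'eef_rot': array([-1.65574002,  1.56976997,  1.93964808]), 'wrist_force': array([ 0.02415972, -0.61713644, -1.06576035]), 'moment': array([-0.01660845,  0.01335775,  0.01874958]), 'finger_gap': 93.72319713030474}
```

View pics/side0.png

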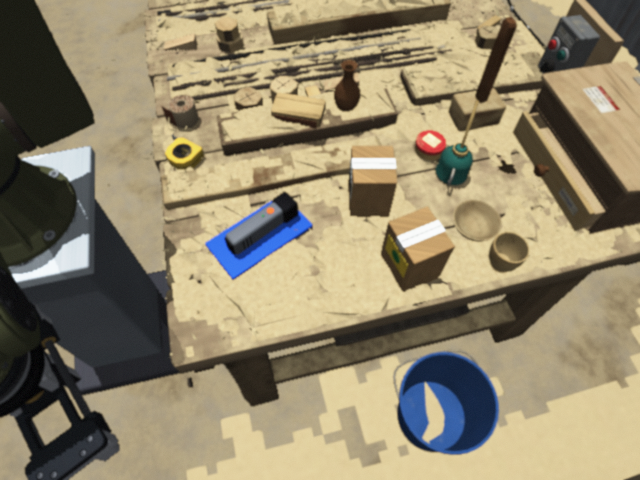

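View pics/top0.png

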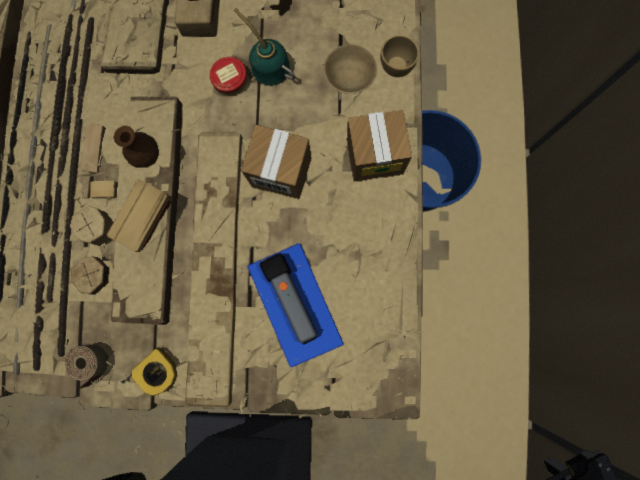

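Top view: the reader lies on the mat at about (290,300), head up-left. The barred label is on the left carton's front face at about (275,185). The right-hand carton, at about (380,172), has the green/yellow label, so it's the wrong one. Next I'll measure positions from enlarged crops.

```bash
cat > h.py <<'E'
import numpy as np,cv2
from scipy.spatial.transform import Rotation as Ro
from cell import telemetry,camera,calibration
def cam(n):
    c=calibration(n); f=240/np.tan(np.radians(c['fov_y']/2))
    return c,f,Ro.from_euler('xyz',c['attitude']).as_matrix()
def ray(n,uv):
    c,f,R=cam(n); uv=np.atleast_2d(uv).astype(float)
    d=(uv-[c['cx'],c['cy']])/f; p=d.copy()
    for _ in range(20): p=d/(1+c['k1']*(p**2).sum(1,keepdims=True))
    return np.array(c['position']),np.c_[p,np.ones(len(p))]@R.T
def onz(n,uv,z):
    o,d=ray(n,uv); return o+d*((z-o[2])/d[:,2])[:,None]
def onplane(n,uv,p0,nn):
    o,d=ray(n,uv); return o+d*(((p0-o)@nn)/(d@nn))[:,None]
def proj(n,P):
    c,f,R=cam(n); q=(np.atleast_2d(P)-c['position'])@R; p=q[:,:2]/q[:,2:]
    return p*(1+c['k1']*(p**2).sum(1,keepdims=True))*f+[c['cx'],c['cy']]
def tri(uv1,uv2):
    o1,d1=ray('top',uv1);o2,d2=ray('side',uv2);d1=d1[0];d2=d2[0]
    t=np.linalg.lstsq(np.c_[d1,-d2],o2-o1,rcond=None)[0]
    a=o1+t[0]*d1;b=o2+t[1]*d2; return (a+b)/2,np.linalg.norm(a-b)
E
python3 - <<'E'
from h import *
for n in('top','side'):
    im=cv2.imread(f'pics/{n}0.png'); hsv=cv2.cvtColor(im,cv2.COLOR_BGR2HSV)
    m=cv2.inRange(hsv,(105,150,80),(130,255,255))
    cs,_=cv2.findContours(m,0,2)
    for c in sorted(cs,key=cv2.contourArea)[-3:]:
        r=cv2.minAreaRect(c)
        hull=cv2.convexHull(c); q=cv2.approxPolyDP(hull,6,True)[:,0]
        print(n,cv2.contourArea(c),q.tolist())
        P=onz(n,q,12); print(P.round(1)[:,:2].tolist(), 'mean',P.mean(0).round(1))
im=cv2.imread('pics/top0.png')
cv2.imwrite('pics/t1.png',cv2.resize(im[110:380,230:420],None,fx=2.9,fy=2.2*1,interpolation=2)[:600])
cv2.imwrite('pics/t2.png',cv2.resize(im[115:205,235:325],None,fx=6.5,fy=6.5,interpolation=2))
cv2.imwrite('pics/t3.png',cv2.resize(im[235:375,240:350],None,fx=4.2,fy=4.2,interpolation=2))
im=cv2.imread('pics/side0.png')
cv2.imwrite('pics/s1.png',cv2.resize(im[135:285,200:400],None,fx=4,fy=4,interpolation=2))
E
```

```text
top 392.5 [[442, 205], [423, 205], [425, 111], [458, 120], [478, 149], [474, 182]]
[[657.9, -422.4], [657.1, -389.2], [828.4, -393.8], [813.3, -453.0], [760.6, -487.9], [700.4, -479.5]] mean [ 736.3 -437.6   12. ]
top 619.0 [[423, 145], [448, 161], [451, 187], [423, 163]]
[[765.0, -389.6], [737.0, -433.7], [690.3, -438.5], [732.2, -389.4]] mean [ 731.1 -412.8   12. ]
top 3634.0 [[299, 244], [342, 344], [291, 366], [248, 266]]
[[584.3, -176.1], [416.0, -253.7], [376.6, -168.6], [544.2, -89.3]] mean [ 480.2 -171.9   12. ]
side 2090.5 [[310, 223], [233, 278], [206, 244], [267, 204]]
[[582.4, -173.4], [416.7, -256.7], [376.8, -172.5], [508.2, -108.1]] mean [ 471.  -177.7   12. ]
side 7500.0 [[427, 356], [462, 357], [490, 383], [496, 418], [476, 447], [434, 450], [408, 428], [402, 384]]
[[712.5, -480.1], [769.8, -496.6], [798.1, -549.0], [784.4, -602.5], [736.0, -634.0], [671.1, -621.1], [642.9, -580.6], [656.0, -513.7]] mean [ 721.4 -559.7   12. ]
```

View pics/t2.png

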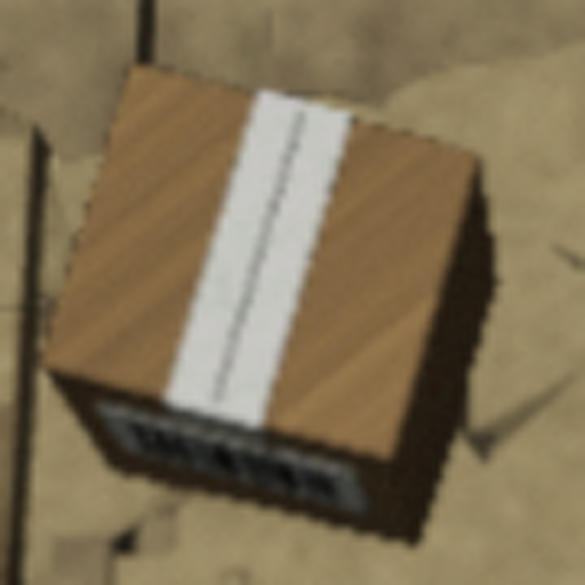

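View pics/t3.png

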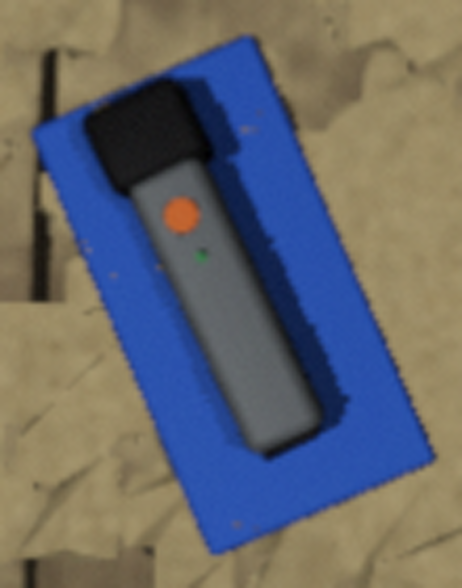

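View pics/s1.png

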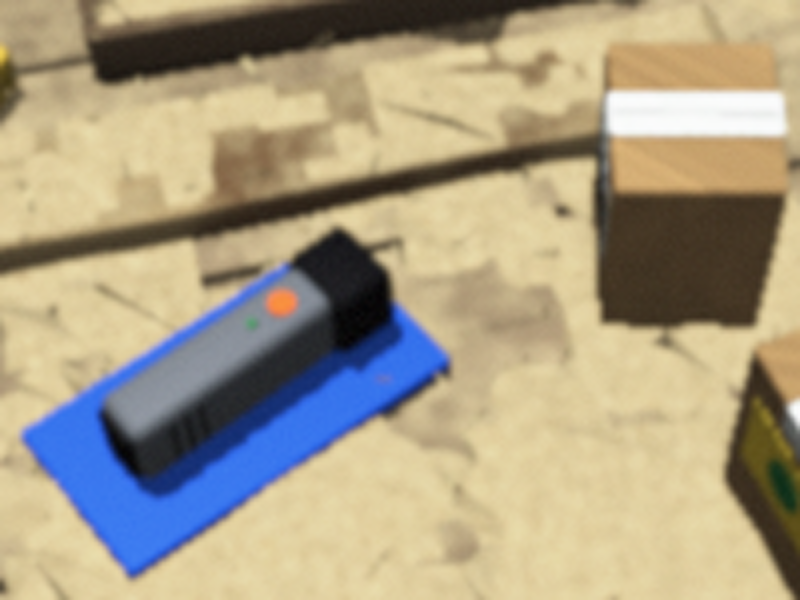

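```bash
python3 - <<'E'
from h import *
q=np.array([(133,66),(482,158),(395,458),(45,370)])/6.5+[234.6,114.6]
P=onz('top',q,120);print(P.round(1).tolist())
s=lambda i,j:np.linalg.norm(P[i]-P[j]).round(1)
print(s(0,1),s(1,2),s(2,3),s(3,0))
ax=(P[0]+P[1]-P[2]-P[3])[:2]; y2=(P[0]-P[1]+P[3]-P[2])[:2]
print('yaw',np.arctan2(ax[1],ax[0]),np.arctan2(-y2[0],y2[1]))
c=P.mean(0);yaw=(np.arctan2(ax[1],ax[0])*80+np.arctan2(-y2[0],y2[1])*90)/170
L=c[:2]-40*np.array([np.cos(yaw),np.sin(yaw)]);print('ctr',c,'label',L,yaw,'front mid',(P[2]+P[3])/2)
print('label proj top',proj('top',[*L,70]),'in crop',(proj('top',[*L,70])-[234.6,114.6])*6.5)
# label quad in crop
l=np.array([(98,403),(355,465),(372,515),(130,455)])/6.5+[234.6,114.6]
n=np.array([np.cos(yaw),np.sin(yaw),0]);Q=onplane('top',l,np.array([*L,70.]),n);print('label pts',Q.round(1).tolist(),Q.mean(0))
# side corners
q=np.array([(610,42),(773,42),(785,192),(606,190)])/4+[199.6,134.6]
P=onz('side',q,120);print('side',P.round(1).tolist(),P.mean(0))
# reader
e=lambda a:onz('top',np.array(a)/4.2+[239.6,234.6],56)
L_=e([(140,200),(240,430)]);R_=e([(212,172),(318,405)])
for X in(L_,R_):
    d=X[0]-X[1];print('edge yaw',np.arctan2(d[1],d[0]))
A=e([(131,98),(295,437)]);d=A[0]-A[1]
print('reader',A.round(1).tolist(),A.mean(0),np.linalg.norm(d),np.arctan2(d[1],d[0]))
s1=lambda a:np.array(a)/4+[199.6,134.6]
t3=lambda a:np.array(a)/4.2+[239.6,234.6]
print('button',tri(t3((181,214)),s1((282,302))), 'green',tri(t3((202,256)),s1((252,323))))
M=np.array([[584.3, -176.1], [416.0, -253.7], [376.6, -168.6], [544.2, -89.3]])
print('mat',M.mean(0)); d=M[0]-M[1]+M[3]-M[2];print(np.arctan2(d[1],d[0]))
E
```

```text
[[761.0, -107.2, 120.0], [738.6, -193.5, 120.0], [663.7, -174.9, 120.0], [684.0, -89.3, 120.0]]
89.2 77.2 87.9 79.0
yaw -0.23627361691984675 -0.24360506696334994
ctr [ 711.83369225 -141.23093913  120.        ] label [ 672.98164722 -131.71681295] -0.24015497282523082 front mid [ 673.86163134 -132.0883779   120.        ]
label proj top [[271.554575   185.73582796]] in crop [[240.20473752 462.38288175]]
label pts [[680.9, -99.4, 99.4], [665.1, -164.0, 105.1], [665.2, -163.6, 44.9], [681.0, -99.1, 40.6]] [ 673.03224353 -131.51019702   72.48977255]
side [[686.3, -88.3, 120.0], [762.3, -106.4, 120.0], [738.2, -193.4, 120.0], [659.7, -173.3, 120.0]] [ 711.62557722 -140.33781116  120.        ]
edge yaw 0.4428998037126724
edge yaw 0.45639489714198933
reader [[555.0, -133.3, 56.0], [425.5, -201.1, 56.0]] [ 490.23174106 -167.21395534   56.        ] 146.18504254715154 0.48212778578617427
button (array([ 509.85003625, -154.40258778,   55.6550949 ]), np.float64(0.7429788400234129)) green (array([ 493.81378509, -163.14129931,   56.14926505]), np.float64(0.6437419746216585))
mat [ 480.275 -171.925]
0.4369856528238649
```

```bash
cat >> h.py <<'E'
def down(yaw): # tool x down, tool y along reader's +y (yaw+90deg)
    y=np.array([-np.sin(yaw),np.cos(yaw),0]);x=np.array([0,0,-1.]);return np.c_[x,y,np.cross(x,y)]
def plan(pos,yaw):
    s=telemetry.read_state(); R=Ro.from_euler('xyz',s['eef_rot']); p=s['eef_pos']
    best=None
    for k in(0,np.pi):
        v=(R.inv()*Ro.from_matrix(down(yaw+k))).as_rotvec()
        print('turn',(v/np.pi).round(4),'shift',(R.inv().apply(np.array(pos)-p)/300).round(4),'j6',s['joints'][5].round(3),'opt',k)
def st():
    s=telemetry.read_state(); print(s['clock'],s['eef_pos'].round(1),s['eef_rot'].round(3),s['joints'].round(2),s['wrist_force'].round(1),round(s['finger_gap'],1))
E
python3 - <<'E'
from h import *
e=lambda a:onz('top',np.array(a)/4.2+[239.6,234.6],56)
L_=e([(140,200),(240,430)]);R_=e([(212,172),(318,405)])
m=(L_+R_)/2;d=m[0]-m[1];print(m,np.linalg.norm(L_-R_,axis=1),np.arctan2(d[1],d[0]))
plan([489,-166,130],0.46)
E
```

```text
[[ 521.03743108 -152.12445269   56.        ]
 [ 432.76273044 -194.7349526    56.        ]] [30.08622351 31.5677144 ] 0.4497148448648564
turn [9.98e-01 5.00e-04 0.00e+00] shift [ 0.2773 -0.6204 -1.2224] j6 -0.067 opt 0
turn [-0.002  -0.      0.0003] shift [ 0.2773 -0.6204 -1.2224] j6 -0.067 opt 3.141592653589793
```

```bash
python3 -m handwheel '[[0,0,0,0,-0.1,-0.2,1],[0,0,0,0,-0.2,-0.4,1],[0,0,0,0,-0.3,-0.6,1],[0,0,0,0,-0.4,-0.8,1],[0,0,0,0,-0.4,-0.8,1],[0,0,0,0,-0.4,-0.8,1]]' 30; python3 -c "
from h import *
plan([489,-166.5,130],0.455);st()"
```

```text
clock: 0.85
eef_pos: [404.6, -280.2, 212.9]
eef_rot: [-1.502, 1.569, 2.095]
wrist_force: [-0.0, 0.0, 0.2]
finger_gap: 94.1
turn [-9.997e-01 -7.000e-04  0.000e+00] shift [ 0.2766 -0.2159 -0.4194] j6 0.434 opt 0
turn [0.0003 0.     0.0004] shift [ 0.2766 -0.2159 -0.4194] j6 0.434 opt 3.141592653589793
0.85 [ 404.6 -280.2  212.9] [-1.502  1.569  2.095] [-0.68  0.17  1.68  0.    1.29  0.43] [-0.   0.   0.2] 94.1
```

```bash
python3 -m handwheel '[[0,0,0,0.08,-0.07,-0.14,1],[0,0,0,0.18,-0.15,-0.28,1],[0,0,0,0.277,-0.216,-0.42,1],[0,0,0,0.277,-0.216,-0.42,1],[0,0,0,0.277,-0.216,-0.42,1]]' 30; python3 -c "
from h import *
plan([489,-166.5,29],0.455);st()
cv2.imwrite('pics/s2.png',camera('side')[:,:,::-1]);cv2.imwrite('pics/t4.png',camera('top')[:,:,::-1])"
```

```text
clock: 1.48
eef_pos: [488.8, -167.5, 130.1]
eef_rot: [-1.384, 1.57, 2.213]
wrist_force: [-0.2, 0.4, -0.3]
finger_gap: 94.4
turn [-9.999e-01 -6.000e-04  1.000e-04] shift [ 0.3372 -0.0023 -0.0022] j6 0.714 opt 0
turn [0.0001 0.0001 0.0004] shift [ 0.3372 -0.0023 -0.0022] j6 0.714 opt 3.141592653589793
1.475 [ 488.8 -167.5  130.1] [-1.384  1.57   2.213] [-0.4   0.31  1.71  0.    1.12  0.71] [-0.2  0.4 -0.3] 94.4
```

View pics/s2.png

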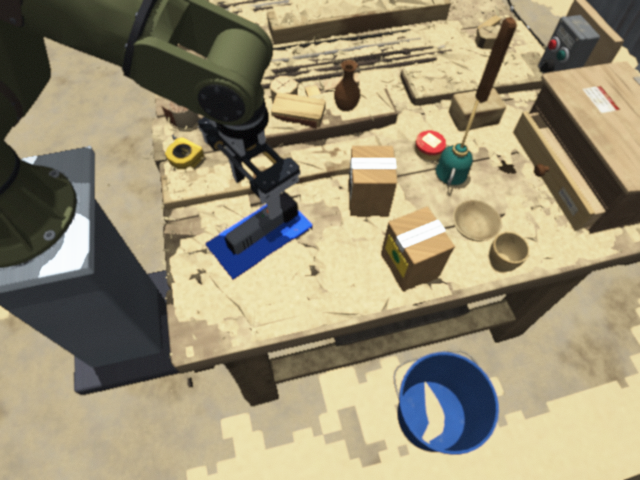

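The gripper is above the reader with the jaws across it, the near finger at about (272,203). Now I'll descend and close.

```bash
python3 -m handwheel '[[0,0,0,0.12,-0.002,-0.002,1],[0,0,0,0.23,-0.002,-0.002,1],[0,0,0,0.3,-0.002,-0.002,1],[0,0,0,0.337,-0.002,-0.002,1],[0,0,0,0.337,-0.002,-0.002,1],[0,0,0,0.337,-0.002,-0.002,0],[0,0,0,0.337,-0.002,-0.002,0],[0,0,0,0.337,-0.002,-0.002,0],[0,0,0,0.337,-0.002,-0.002,0],[0,0,0,0.337,-0.002,-0.002,0],[0,0,0,0.337,-0.002,-0.002,0],[0,0,0,0.337,-0.002,-0.002,0]]' 30; python3 -c "
from h import *
st()
cv2.imwrite('pics/s3.png',camera('side')[135:285,200:400,::-1].repeat(4,0).repeat(4,1))"
```

```text
clock: 3.08
eef_pos: [489.1, -166.9, 29.5]
eef_rot: [-2.286, 1.57, 1.31]
wrist_force: [-0.4, 0.5, 0.7]
finger_gap: 32.0
3.075 [ 489.1 -166.9   29.5] [-2.286  1.57   1.31 ] [-0.4   0.46  1.78  0.    0.9   0.72] [-0.4  0.5  0.7] 32.0
```

View pics/s3.png

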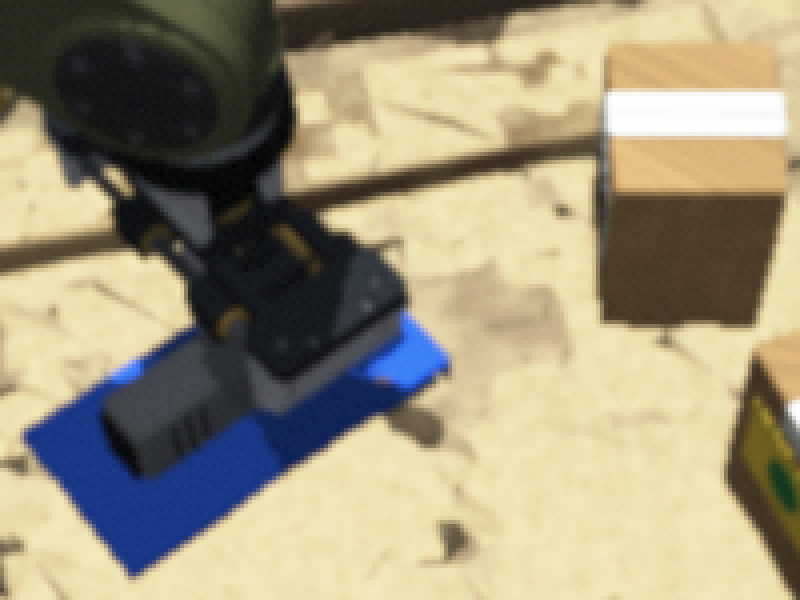

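Gripped, with a 32.0 mm gap. Next: lift, then work out the aim pose.

```bash
python3 -m handwheel '[[0,0,0,-0.04,0,0,0],[0,0,0,-0.08,0,0,0],[0,0,0,-0.12,0,0,0],[0,0,0,-0.12,0,0,0]]' 30; python3 -c "
from h import *
plan([503,-90,65.5],-0.24);st()"
```

```text
clock: 3.62
eef_pos: [489.7, -167.1, 66.8]
eef_rot: [2.642, 1.569, -0.046]
wrist_force: [-0.0, 0.3, -1.3]
finger_gap: 32.1
turn [-7.79e-01  1.00e-04 -9.00e-04] shift [ 0.0044 -0.2114 -0.1527] j6 0.716 opt 0
turn [ 2.21e-01 -7.00e-04 -1.00e-04] shift [ 0.0044 -0.2114 -0.1527] j6 0.716 opt 3.141592653589793
3.625 [ 489.7 -167.1   66.8] [ 2.642  1.569 -0.046] [-0.4   0.4   1.76  0.    0.98  0.72] [-0.   0.3 -1.3] 32.1
```

```bash
python3 -m handwheel '[[0.03,0,0,0,-0.03,-0.02,0],[0.07,0,0,0,-0.07,-0.05,0],[0.11,0,0,0,-0.11,-0.08,0],[0.15,0,0,0,-0.15,-0.11,0],[0.19,0,0,0.002,-0.18,-0.13,0],[0.21,0,0,0.004,-0.2,-0.145,0],[0.221,0,0,0.004,-0.211,-0.153,0],[0.221,0,0,0.004,-0.211,-0.153,0],[0.221,0,0,0.004,-0.211,-0.153,0]]' 30; python3 -c "
from h import *
plan([503,-90,65.5],-0.24);st()
t=camera('top');s=camera('side')
cv2.imwrite('pics/t5f.png',t[:,:,::-1]);cv2.imwrite('pics/s5f.png',s[:,:,::-1])
cv2.imwrite('pics/t5.png',cv2.resize(t[120:345,200:350,::-1],None,fx=2.6,fy=2.6,interpolation=2))
cv2.imwrite('pics/s5.png',cv2.resize(s[120:270,200:400,::-1],None,fx=4,fy=4,interpolation=2))"
```

```text
clock: 4.75
eef_pos: [503.0, -90.2, 65.5]
eef_rot: [-2.944, 1.569, -0.042]
wrist_force: [-0.7, 0.9, -1.8]
finger_gap: 31.7
turn [-9.998e-01 -2.000e-04 -1.000e-03] shift [-0.0001 -0.0008  0.0002] j6 1.56 opt 0
turn [ 0.0002 -0.0006  0.0001] shift [-0.0001 -0.0008  0.0002] j6 1.56 opt 3.141592653589793
4.75 [503.  -90.2  65.5] [-2.944  1.569 -0.042] [-0.25  0.39  1.78  0.    0.97  1.56] [-0.7  0.9 -1.8] 31.7
```

View pics/t5.png

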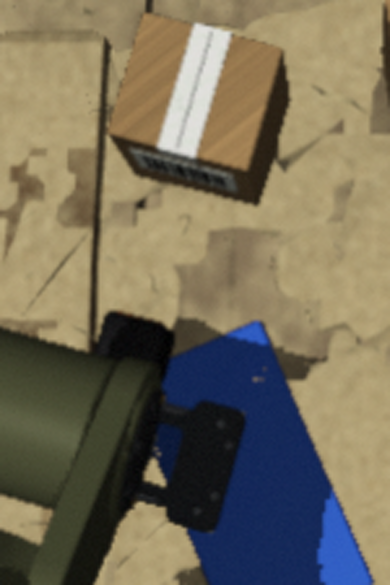

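View pics/s5.png

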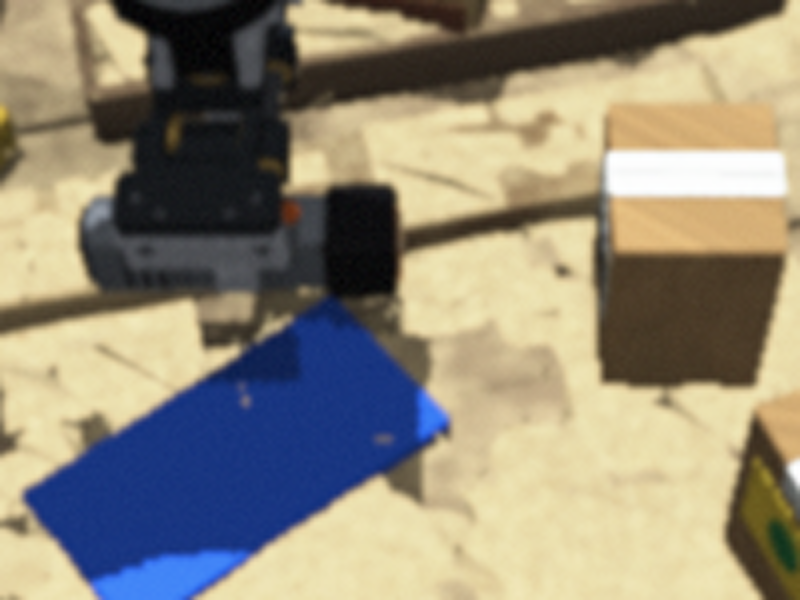

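Top: the head at about crop (138,335) faces the barred carton. Side: the reader looks level, head front edge at crop x≈397. I'll check against predicted head corners.

```bash
python3 - <<'E'
from h import *
R=Ro.from_euler('z',-0.24).as_matrix();o=np.array([503,-90,70.])
C=[(75,21,22),(75,-21,22),(75,-21,-22),(39,-21,22),(39,-21,-22),(-75,-16,22),(-75,-16,-22)]
W=np.array(C)@R.T+o
print('side crop',((proj('side',W)-[199.6,119.6])*4).round(0).tolist())
print('top crop',((proj('top',W)-[199.7,119.7])*2.6).round(0).tolist())
E
```

```text
side crop [[396.0, 179.0], [394.0, 248.0], [397.0, 303.0], [317.0, 248.0], [323.0, 303.0], [76.0, 240.0], [92.0, 295.0]]
top crop [[105.0, 310.0], [171.0, 328.0], [179.0, 336.0], [155.0, 385.0], [164.0, 390.0], [96.0, 564.0], [108.0, 562.0]]
```

Observed edges match the prediction within about 2 px (roughly 3 mm). Holding for 2.5 s.

```bash
python3 -m handwheel '[[0,0,0,0,0,0,0],[0,0,0,0,0,0,0],[0,0,0,0,0,0,0],[0,0,0,0,0,0,0],[0,0,0,0,0,0,0],[0,0,0,0,0,0,0],[0,0,0,0,0,0,0],[0,0,0,0,0,0,0],[0,0,0,0,0,0,0],[0,0,0,0,0,0,0]]' 30;python3 -m handwheel '[[0,0,0,0,0,0,0],[0,0,0,0,0,0,0],[0,0,0,0,0,0,0],[0,0,0,0,0,0,0],[0,0,0,0,0,0,0],[0,0,0,0,0,0,0],[0,0,0,0,0,0,0],[0,0,0,0,0,0,0],[0,0,0,0,0,0,0],[0,0,0,0,0,0,0]]' 30; python3 -c "
from h import *
plan([481,-171,66],0.437);st()"
```

```text
clock: 6.1
eef_pos: [503.0, -90.3, 65.5]
eef_rot: [-2.955, 1.569, -0.053]
wrist_force: [-0.5, 0.3, -2.8]
finger_gap: 31.8
clock: 7.35
eef_pos: [503.0, -90.3, 65.5]
eef_rot: [-2.949, 1.569, -0.047]
wrist_force: [0.0, -1.1, -1.3]
finger_gap: 31.8
turn [ 7.846e-01 -1.000e-04  9.000e-04] shift [-0.0017  0.2789  0.0075] j6 1.561 opt 0
turn [-2.154e-01 -7.000e-04 -1.000e-04] shift [-0.0017  0.2789  0.0075] j6 1.561 opt 3.141592653589793
7.35 [503.  -90.3  65.5] [-2.949  1.569 -0.047] [-0.25  0.39  1.78  0.    0.97  1.56] [ 0.  -1.1 -1.3] 31.8
```

```bash
python3 -m handwheel '[[-0.03,0,0,0,0.04,0.001,0],[-0.07,0,0,0,0.09,0.002,0],[-0.11,0,0,0,0.14,0.004,0],[-0.15,0,0,0,0.19,0.006,0],[-0.19,0,0,0,0.24,0.007,0],[-0.21,0,0,0,0.27,0.0075,0],[-0.2154,0,0,0,0.279,0.0075,0],[-0.2154,0,0,0,0.279,0.0075,0],[-0.2154,0,0,0,0.279,0.0075,0]]' 30; python3 -c "
from h import *
plan([481,-171,30],0.437);st()"
```

```text
clock: 8.48
eef_pos: [481.1, -170.7, 65.5]
eef_rot: [2.673, 1.569, -0.032]
wrist_force: [-0.3, -0.0, -1.5]
finger_gap: 32.1
turn [ 9.998e-01 -5.000e-04  9.000e-04] shift [0.1183 0.0006 0.0008] j6 0.721 opt 0
turn [-0.0002 -0.0006 -0.0003] shift [0.1183 0.0006 0.0008] j6 0.721 opt 3.141592653589793
8.475 [ 481.1 -170.7   65.5] [ 2.673  1.569 -0.032] [-0.41  0.39  1.78  0.    0.97  0.72] [-0.3 -0.  -1.5] 32.1
```

```bash
python3 -m handwheel '[[0,0,0,0.04,0,0,0],[0,0,0,0.08,0,0,0],[0,0,0,0.1,0,0,0],[0,0,0,0.11,0,0,0],[0,0,0,0.115,0,0,0],[0,0,0,0.118,0,0,0],[0,0,0,0.119,0,0,0],[0,0,0,0.119,0,0,0]]' 30; python3 -c "
from h import *
st()
s=camera('side')
cv2.imwrite('pics/s6.png',cv2.resize(s[135:285,200:400,::-1],None,fx=4,fy=4,interpolation=2))"
```

```text
clock: 9.48
eef_pos: [481.2, -170.8, 29.9]
eef_rot: [2.644, 1.569, -0.061]
wrist_force: [1.2, -0.0, -2.1]
finger_gap: 32.3
9.475 [ 481.2 -170.8   29.9] [ 2.644  1.569 -0.061] [-0.41  0.45  1.79  0.    0.9   0.72] [ 1.2 -0.  -2.1] 32.3
```

View pics/s6.png

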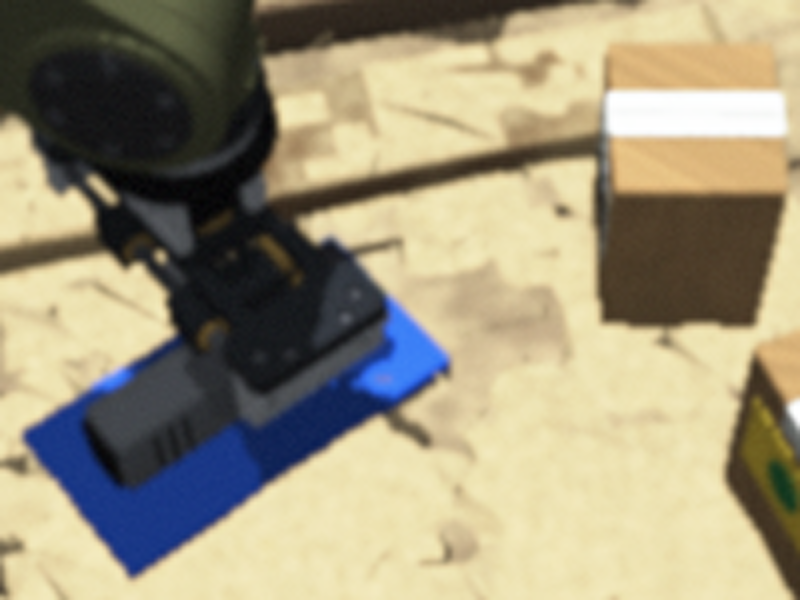

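The reader hovers just over the mat, and the wrist force still shows its weight. I'll ease it down another 1 mm or so.

```bash
python3 -m handwheel '[[0,0,0,0.002,0,0,0],[0,0,0,0.003,0,0,0],[0,0,0,0.003,0,0,0]]' 30; python3 -m handwheel '[[0,0,0,0,0,0,0]]'
```

```text
clock: 9.9
eef_pos: [481.3, -170.8, 29.5]
eef_rot: [2.601, 1.568, -0.104]
wrist_force: [-2.9, 0.8, 6.6]
finger_gap: 31.9
clock: 10.02
eef_pos: [481.3, -170.8, 29.6]
eef_rot: [2.592, 1.568, -0.113]
wrist_force: [-0.2, -0.4, -2.7]
finger_gap: 31.5
```

Contact felt (+6.6 N) at TCP z 29.5. Now I'll open and retreat.

```bash
python3 -m handwheel '[[0,0,0,0.001,0,0,0],[0,0,0,0.001,0,0,0.4],[0,0,0,0.001,0,0,0.7],[0,0,0,0.001,0,0,1],[0,0,0,0.001,0,0,1],[0,0,0,0.001,0,0,1],[0,0,0,0,0,0,1],[0,0,0,-0.1,0,0,1],[0,0,0,-0.25,0,0,1],[0,0,0,-0.4,0,0,1],[0,0,0,-0.5,0,0,1],[0,0,0,-0.5,0,0,1]]' 30; python3 -m handwheel '[[0,0,0,0,0.2,0.2,1],[0,0,0,0,0.4,0.4,1],[0,0,0,0,0.5,0.5,1],[0,0,0,0,0.5,0.5,1],[0,0,0,0,0.5,0.5,1]]'; python3 -c "
from h import *
st()
t=camera('top');s=camera('side')
cv2.imwrite('pics/t7.png',cv2.resize(t[235:375,240:350,::-1],None,fx=4.2,fy=4.2,interpolation=2))
cv2.imwrite('pics/s7.png',cv2.resize(s[135:285,200:400,::-1],None,fx=4,fy=4,interpolation=2))"
```

```text
clock: 11.52
eef_pos: [481.7, -171.1, 181.6]
eef_rot: [2.41, 1.564, -0.295]
wrist_force: [0.2, 0.3, -1.0]
finger_gap: 94.0
clock: 12.15
eef_pos: [408.1, -371.3, 179.8]
eef_rot: [2.654, 1.566, -0.054]
wrist_force: [0.4, 0.1, -0.5]
finger_gap: 94.1
12.15 [ 408.1 -371.3  179.8] [ 2.654  1.566 -0.054] [-0.81  0.33  1.56  0.    1.25  0.33] [ 0.4  0.1 -0.5] 94.1
```

View pics/t7.png

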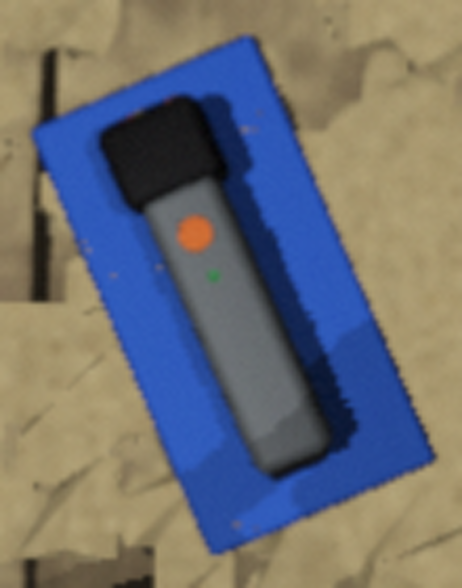

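View pics/s7.png

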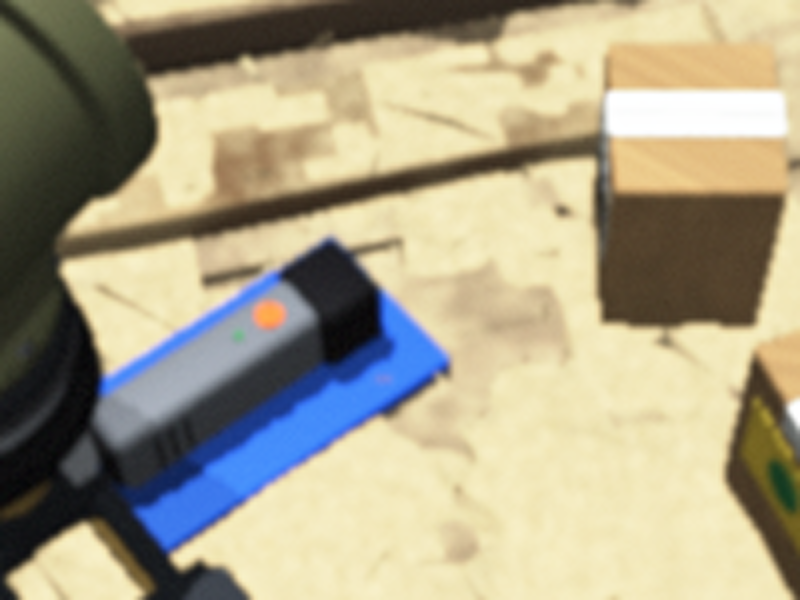

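The reader lies flat in the middle of the mat, its head at top-crop (160,150) and tail at (295,455). The gripper is clear of everything, so I'll hand in.

```bash
python3 -c "
from h import *
e=lambda a:onz('top',np.array(a)/4.2+[239.6,234.6],56)
print(e([(147,115),(300,455)]).mean(0))
from cell import order
print(order.sign_off())"
```

```text
[ 483.55526836 -171.5276406    56.        ]
the job is handed in; nothing more can be done
None
```

I picked up the reader with about 30 N (finger gap 32 mm) and held it level in front of the barred label for about 2.5 s. I then laid it back on its mat, moved the arm clear and handed the job in at about 12.3 s on the robot's clock.

- **Aim:** the tool did not move during the hold. The edges I could see in the pictures matched the planned pose to about 2 px (around 3 mm). The arm hid part of the reader from above, so this check rests on its visible edges only. The planned window distance was 100 mm.
- **Laying back:** I lowered the reader until the wrist force read +6.6 N against the mat. One row later it read −2.7 N, which no longer showed contact, so I opened the fingers at essentially that same height.
- **Final position:** the last top picture puts the reader's centre at about (483.5, −171.5) mm. The mat's centre is at about (480.3, −171.9) mm, so it is roughly 3 mm off. The reader looks flat and the robot is touching nothing.

No check failed, and the hand-in reported no verdict.

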